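# Unstack the steriliser boxes onto their trays

### The job

The four steel boxes came back from the steriliser in one stack. Take the stack apart and set each box upright and centred on the tray made for its shape: the round, the square, the narrow oblong and the long one, with straight-sided boxes squared up to their trays. Never let a box tip over, and leave the white tub and the slide case where they are.

Things in the scene. Friction and masses are not known exactly. Their poses are not given: they have to be found in the camera images.
- box_long_mid (a point): closed brushed-steel box with a flat lid (the lid is fixed shut), the longest one: 150 long x 50 wide x 44 mm high, 0.3 kg, with a small dark clip at each end; bottom of the stack, standing on the worktop; loose, origin at its centre, half-way up (22 mm above its underside); x along its length, y across, z up
- box_round_mid (a point): closed brushed-steel box with a flat lid (the lid is fixed shut), the round one: 56 mm diameter x 44 mm high, 0.14 kg; stands in the middle layer, on one half of the long box, beside the square one (either may be nearer the robot), their centres about 73 mm apart; loose, origin at its centre, half-way up (22 mm above its underside); z up
- box_square_mid (a point): closed brushed-steel box with a flat lid (the lid is fixed shut), the square one: 56 x 56 x 44 mm high, 0.16 kg; stands in the middle layer, on the other half of the long box, beside the round one; loose, origin at its centre, half-way up (22 mm above its underside); x and y parallel to its sides, z up
- box_narrow_mid (a point): closed brushed-steel box with a flat lid (the lid is fixed shut), the narrow one: 84 long x 28 wide x 44 mm high, 0.11 kg; top of the stack, lying along the stack and bridging the round and square boxes, which both show at its sides and ends; loose, origin at its centre, half-way up (22 mm above its underside); x along its length, y across, z up
- tray_long: flat grey plastic tray fixed to the worktop, the longest one, 182 x 82 mm outside (176 x 76 inside the lip); its floor is 3 mm thick and a lip round the edge rises 2 mm above that floor (5 mm above the worktop); origin at the centre of its underside, on the worktop; x along its length, y across, z up
- tray_round: flat grey plastic tray fixed to the worktop, the round one, 88 mm diameter outside (82 inside the lip); its floor is 3 mm thick and a lip round the edge rises 2 mm above that floor (5 mm above the worktop); origin at the centre of its underside, on the worktop; z up
- tray_square: flat grey plastic tray fixed to the worktop, the square one, 88 x 88 mm outside (82 x 82 inside the lip); its floor is 3 mm thick and a lip round the edge rises 2 mm above that floor (5 mm above the worktop); origin at the centre of its underside, on the worktop; x and y parallel to its sides, z up
- tray_narrow: flat grey plastic tray fixed to the worktop, the small oblong one, 116 x 60 mm outside (110 x 54 inside the lip); its floor is 3 mm thick and a lip round the edge rises 2 mm above that floor (5 mm above the worktop); origin at the centre of its underside, on the worktop; x along its length, y across, z up
- tub: bystander: small open white plastic tub, 90 x 72 x 50 mm high, loose, farther back on the worktop; not to be moved; origin at the centre of its underside. The front edge of a wall cabinet hangs above it (x = 0.59 m, underside 0.57 m above the worktop): keep wrist and forearm out from under it by lifting no higher than needed
- slide_case: bystander: closed off-white slide case, 92 x 125 x 40 mm high, loose, farther back on the worktop; not to be moved; origin at the centre of its underside

How it is judged:
At the end, for the whole second after the job is handed in: Each box rests on the floor of the tray of its own shape, upright within 0.1 rad, centred within 13 mm; the long and narrow boxes lie along their trays (either way round) and the square one is parallel to its tray's sides (any quarter turn), within 0.17 rad (horizontal distance between box_long_mid and tray_long below 0.013 m and z of box_long_mid in the frame of tray_long between 0.021 and 0.03 m and angle between each of box_long_mid, box_narrow_mid, box_square_mid, box_round_mid's own z axis and vertical below 0.1 rad and linear speed of each of box_long, box_narrow, box_square, box_round below 0.02 m/s and angle between the x axis of box_long_mid and the x axis of tray_long, either way round below 0.17 rad and horizontal distance between box_narrow_mid and tray_narrow below 0.013 m and z of box_narrow_mid in the frame of tray_narrow between 0.021 and 0.03 m and angle between the x axis of box_narrow_mid and the x axis of tray_narrow, either way round below 0.17 rad and horizontal distance between box_square_mid and tray_square below 0.013 m and z of box_square_mid in the frame of tray_square between 0.021 and 0.03 m and (angle between the x axis of box_square_mid and the x axis of tray_square, either way round below 0.17 rad or angle between the x axis of box_square_mid and the y axis of tray_square, either way round below 0.17 rad) and horizontal distance between box_round_mid and tray_round below 0.013 m and z of box_round_mid in the frame of tray_round between 0.021 and 0.03 m); the robot touches nothing.
It fails at once if a box tips over (angle between any of box_long_mid, box_narrow_mid, box_square_mid, box_round_mid's own z axis and vertical above 0.7 rad).
It fails at once if the white tub or the slide case is moved by more than 25 mm (distance of any of tub, slide_case from where it was at the start of the episode above 0.025 m).
It also fails if it takes over 109 s, if anything falls off the work surface, if the arm or the gripper's body presses on something with over 40 N, if the wrist force passes 120 N, or if a joint passes its speed limit or range.

### The arm

A 7-joint arm with a two-finger parallel gripper is mounted at the origin on a cart in front of the work surface, level with it; the furniture and walls round the work are solid. World frame = base frame: x ahead of the robot, y to its left, z up, the work surface at z = 0. Lengths are in m, angles in rad, forces in N, time in s.
With the tool pointing down it reaches from about 0.425 to 0.925 m from the base axis. Payload 6.8 kg.
Tool frame: the origin (TCP) lies on the front face of the gripper's body, between the roots of the fingers; the fingertips stand 73 mm ahead of it and the grasp point (between the pads) lies 54 mm ahead of it (env.nose_length is the distance from the TCP to the fingertips, in m); z points along the fingers, y is the direction in which the jaws open and shut (so a half turn about z gives the same grasp; the last joint's range is limited). The gripper opens to 85 mm and grips with 20 to 120 N. Pads are 22 mm wide; open, the fingers measure 114 mm over their backs; the gripper's body (76 mm by 85 mm) begins 54 mm behind the grasp point. The pads swing forward as they close: fully open they stand 13 mm farther back than shut.
Start: joints at [-1.36, 0.477, 0.022, 1.555, -0.011, 1.109, -0.083], TCP at [0.212, 0.641, 0.304] pointing down, gripper open.
Joint ranges: [-2.96, 2.96], [-0.34, 2.1], [-1.41, 1.46], [0.24, 2.44], [-1.37, 4.51], [0.17, 1.92], [-2.96, 2.96]. Speed limits (rad/s): [2.39, 2.39, 3.14, 3.14, 3.14, 3.14, 3.14].

### API

Orientations are given as a unit quaternion [w, x, y, z].
In Python, from cell import env, kin, camera, calibration, job gives the robot as it stands. The module is installed in compiled form; this text tells all that it offers. Calls block until the motion is done:
- env.reach(position, orientation): joint-space move of the TCP to a pose.
- env.movel(position, velocity=0.15, rot=None, stop_force=None): straight line of the TCP; rot=None keeps the orientation; velocity is the mean speed in m/s. With stop_force (N) it stops when the force on the tool has changed by that much, and returns True; else False.
- env.goto_joints(angles): joint-space move.
- env.grip(opening, f_grip=None): finger opening in m; f_grip is the grip in N (None keeps the last); returns when the fingers have stopped.
- env.dwell(seconds).
- kin.inverse_kinematics(position, orientation): joint angles nearest the present ones, or None.
- env.get_state(): the state.
- camera(name): name is "scene" or "top" or "wrist"; returns (picture, depth): 384x512x3 uint8, blue, green, red; 384x512 float32, m along the optical axis (not along the pixel's ray), 0 where there is no reading.
- calibration(name): a dict with "fx", "fy", "cx", "cy" (pixels), "rvec" (rotation vector, rad) and "tvec" (3), from world to camera coordinates, as OpenCV has them. Camera axes: x right, y down, z forward; pixel columns grow to the right and rows downward; lengths in m; the calibration is good to about 2 mm. A picture is of the moment at which its call begins: read the wrist's pose just before it. calibration takes no time and is no camera call; for the wrist camera it gives the pose at the moment of the call.
A pose or a line that the arm cannot do raises env.PlanningError and nothing moves.
- job.job_done(): hands the job in, once; it reports no verdict.
The state is a dict: "time": time; "qpos": joint angles; "joint_velocities": joint speeds; "joint_torque": joint torques, N m; "tcp_pos": TCP position; "orientation": TCP orientation; "force": force on the tool from outside, world axes, zero at the start; "torque": the same for the moment, N m; "opening": finger opening in m.
Only numpy, scipy, OpenCV 4.12 (cv2) and the standard library are available. Lean on these libraries where they do the work, as an engineer would, in place of code of your own. Each camera call takes 0.05 s, during which the arm holds its last target. There are 200 camera calls.

## Working session

There is one attempt and no reset: what is moved stays moved. The work goes in short steps, each a Python script; the robot and the scene stay as the last script left them, time stands still between calls to the robot, and variables do not carry over. Pictures are saved under pics/ and viewed, about 12 in all and at most 16, crops included, and the job is handed in when it is done.

```bash
mkdir -p pics; ls; python3 - <<'E'
from cell import env,camera,calibration
import cv2,numpy as np
for n in ("scene","top"):
    p,d=camera(n); cv2.imwrite(f"pics/{n}0.png",p); np.savez(f"pics/{n}0.npz",p=p,d=d)
    c=calibration(n); R=cv2.Rodrigues(np.array(c["rvec"]))[0]
    print(n,{k:c[k] for k in("fx","cx","cy")},-R.T@np.array(c["tvec"]).ravel(),R.round(2).tolist(),(d>0).mean())
s=env.get_state();print(s)
E
```

```text
pics
scene {'fx': 443.4909698980223, 'cx': 261.78239105793637, 'cy': 195.2190141425989} [-0.38108222 -0.56070705  0.6393666 ] [[0.51, -0.86, -0.02], [-0.39, -0.21, -0.9], [0.77, 0.46, -0.45]] 0.9959513346354166
top {'fx': 492.8179671623222, 'cx': 248.112379598444, 'cy': 192.29757513418969} [0.43184503 0.02821062 1.34055684] [[0.02, -1.0, 0.02], [-1.0, -0.03, -0.07], [0.07, -0.02, -1.0]] 0.9959462483723959
{'time': 0.1, 'qpos': array([-1.36007489,  0.4777211 ,  0.02234946,  1.55629605, -0.01149534,
        1.10932426, -0.08307052]), 'joint_velocities': array([-0.00040496, -0.0024032 , -0.00242866, -0.00265102, -0.00054077,
       -0.00116278, -0.00112037]), 'joint_torque': array([ 4.01996600e-03, -5.97760713e+01,  1.61338516e+00, -2.81956816e+01,
        1.28151564e-02,  5.07508477e-03,  1.63616789e-05]), 'tcp_pos': array([0.21145841, 0.64060646, 0.3030444 ]), 'orientation': array([-6.67176467e-05,  1.58713599e-01,  9.87324332e-01, -8.07480501e-04]), 'force': array([-0.03049823, -0.13632851,  0.03692443]), 'torque': array([-0.04635503, -0.03851421,  0.00809071]), 'opening': 0.08549557963657996}
```

View pics/scene0.png

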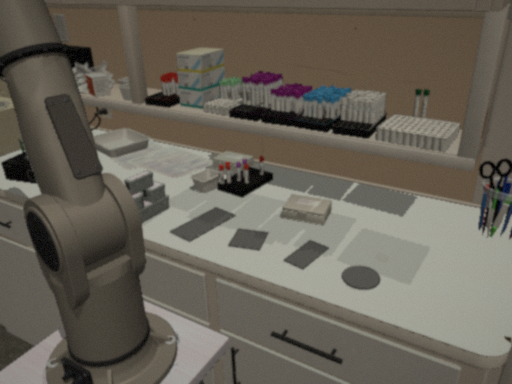

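View pics/top0.png

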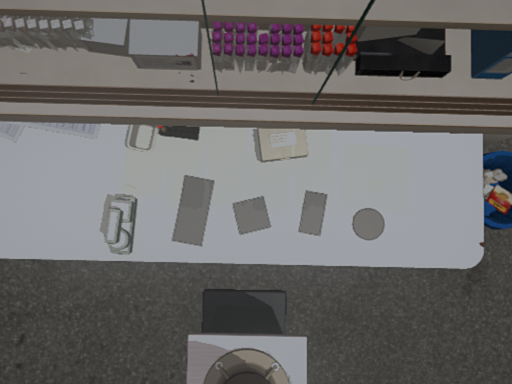

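The top view shows the stack at about (120,222), with the round box near the robot and the square one behind it. The trays are long (193,210), square (252,215), narrow (313,213) and round (368,224). The tub is at (143,137) and the slide case at (283,143). Next I measure these.

```bash
cat > h.py <<'E'
import cv2,numpy as np
from cell import env,kin,camera,calibration
def Rt(c): return cv2.Rodrigues(np.array(c["rvec"],float))[0],np.array(c["tvec"],float).ravel()
def cloud(d,c):
    R,t=Rt(c); v,u=np.indices(d.shape)
    P=np.stack([(u-c["cx"])/c["fx"]*d,(v-c["cy"])/c["fy"]*d,d],-1)
    return (P-t)@R
def plane(uv,z,c):
    R,t=Rt(c); uv=np.atleast_2d(uv).astype(float)
    r=np.stack([(uv[:,0]-c["cx"])/c["fx"],(uv[:,1]-c["cy"])/c["fy"],np.ones(len(uv))],-1)@R
    o=-R.T@t; return o+r*((z-o[2])/r[:,2:])
def rect(xy):
    (cx,cy),(w,h),a=cv2.minAreaRect(np.float32(xy)*1000)
    if w<h: w,h,a=h,w,a+90
    return np.round([cx,cy,w,h,(a+90)%180-90],1)   # mm, deg of the long axis
E
python3 - <<'E'
from h import *
f=np.load("pics/top0.npz");p,d=f["p"],f["d"];c=calibration("top")
X=cloud(d,c)
g=cv2.cvtColor(p,cv2.COLOR_BGR2GRAY)
hsv=cv2.cvtColor(p,cv2.COLOR_BGR2HSV)
tab=(abs(X[...,2])<.02)&(X[...,0]>.36)&(X[...,0]<.7)
print("table z",np.percentile(X[...,2][tab],[5,50,95]).round(4))
m=(tab&(g<150)&(X[...,1]<.27)&(X[...,0]<.62)).astype(np.uint8)
for k in cv2.findContours(m,cv2.RETR_EXTERNAL,cv2.CHAIN_APPROX_NONE)[0]:
    if cv2.contourArea(k)>300:
        w=plane(k[:,0],.005,c)[:,:2]; M=cv2.moments(np.float32(w*1000)); print("tray",rect(w),(M["m10"]/M["m00"],M["m01"]/M["m00"]),cv2.contourArea(k))
roi=(X[...,0]>.33)&(X[...,0]<.56)&(X[...,1]>.28)&(X[...,1]<.48)
print(np.histogram(X[...,2][roi],bins=np.arange(-.01,.16,.01)))
for lo,hi in((.118,.15),(.075,.1),(.03,.055)):
    q=X[roi&(X[...,2]>lo)&(X[...,2]<hi)]; print(len(q),q[:,2].mean(),rect(q[:,:2]),q.min(0),q.max(0))
a=cv2.resize(p[180:265,85:270],None,fx=4,fy=4,interpolation=cv2.INTER_CUBIC);cv2.imwrite("pics/crop1.png",a)
E
```

```text
table z [-0.0051 -0.0004  0.0049]
tray [ 453.8 -319.7   90.3   86.8  -88.7] (454.5644043514419, -320.7150347211269) 831.5
tray [470.4  -2.6  92.   90.5 -74.7] (470.14441930837586, -2.8605320858538694) 1066.5
tray [ 480.6 -169.2  117.8   64.9   -8.9] (480.75226963072316, -169.13262888252078) 960.5
tray [479.8 155.4 183.8  87.3  -9.1] (479.7224276542085, 155.1932211290032) 2078.0
(array([2762, 1804,   43,   25,   66,  254,   37,   18,   21,  453,  105,
         30,   16,  126,  307,    0]), array([-0.01,  0.  ,  0.01,  0.02,  0.03,  0.04,  0.05,  0.06,  0.07,
        0.08,  0.09,  0.1 ,  0.11,  0.12,  0.13,  0.14,  0.15]))
435 0.131002089365109 [432.8 337.1  87.   29.5  -5.3] [0.39011567 0.31946221 0.11833075] [0.47608215 0.35468025 0.13790169]
575 0.0873876065011164 [436.4 334.4 129.5  58.4  -3.3] [0.37162541 0.30212499 0.07501633] [0.50102658 0.3613537  0.09994726]
338 0.043171770752330696 [435.6 331.9 152.8  51.1  -4.1] [0.3592837  0.30361553 0.03035007] [0.5117325  0.36208157 0.05477763]
```

View pics/crop1.png

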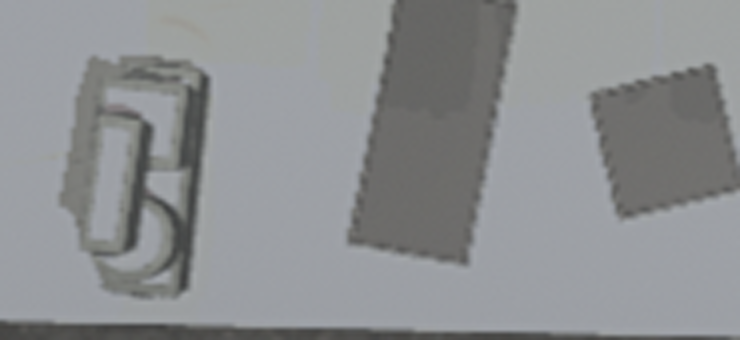

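```bash
cat >> h.py <<'E'
def Q(deg): p=np.radians(90+deg/2); return np.array([0,np.cos(p),np.sin(p),0])
G=.054
def st(tag=""):
    s=env.get_state(); print(tag,"t%.1f"%s["time"],"tcp",(s["tcp_pos"]*1000).round(1),"open %.1f"%(s["opening"]*1000),"F",s["force"].round(1)); return s
def pick(x,y,deg,zg,opening,lift,hi):
    env.grip(opening); env.reach([x,y,hi+G],Q(deg)); env.movel([x,y,zg+G],.12); 
    env.grip(0,40); st("gripped"); env.movel([x,y,lift+G],.15); st("lifted")
def place(x,y,deg,zg,hi,opening):
    env.movel([x,y,hi+G],.25,rot=Q(deg)); env.movel([x,y,zg+.012+G],.15); 
    r=env.movel([x,y,zg-.003+G],.02,stop_force=5); st(f"touch {r}")
    env.grip(opening); env.movel([x,y,hi+G],.2)
E
python3 - <<'E'
from h import *
for x,y,a,z in((.4328,.3371,-5.3,.2),(.4328,.3371,-5.3,.11),(.4808,-.1692,-8.9,.03),(.454,-.320,0,.03),(.47,-.003,15,.02),(.48,.155,-9,.02)): print(kin.inverse_kinematics([x,y,z+G],Q(a)))
pick(.4328,.3371,-5.3,.112,.055,.165,.175)
place(.4808,-.1692,-8.9,.027,.13,.055)
env.reach([.40,.20,.30],Q(-5))
p,d=camera("top"); np.savez("pics/top1.npz",p=p,d=d); cv2.imwrite("pics/top1.png",cv2.resize(p[110:270,60:420],None,fx=2.2,fy=2.2))
s=st(); c=calibration("wrist"); w,wd=camera("wrist"); cv2.imwrite("pics/w1.png",w)
E
```

```text
[-0.84100726  0.32522781  0.08029782  1.91526588 -0.03266427  0.9023344
  0.73364082]
[-0.81967058  0.44921939  0.05559413  1.98045664 -0.0369045   0.71285812
  0.73663498]
[-0.04394858  0.56420149  0.32681589  2.11692608 -0.35784967  0.51221956
  1.96557708]
[ 0.11409175  0.65296538  0.51053592  2.01879591 -0.54809074  0.60620246
  2.56846084]
[-0.26582749  0.5261759   0.17005649  2.20141784 -0.20610133  0.42831151
  1.9021188 ]
[-0.53831101  0.55657175  0.12699082  2.12072244 -0.1475934   0.47233327
  1.11502209]
gripped t3.0 tcp [433.3 337.6 167. ] open 27.6 F [-0.4  1.1  5.5]
lifted t3.5 tcp [432.5 336.9 218.6] open 27.6 F [ 0.  -0.2 -1.7]
touch True t7.0 tcp [ 480.8 -169.2   81.9] open 27.4 F [-0.6  0.2  5.5]
 t9.5 tcp [400.4 198.8 299.5] open 55.1 F [ 0.3  0.3 -0.4]
```

View pics/top1.png

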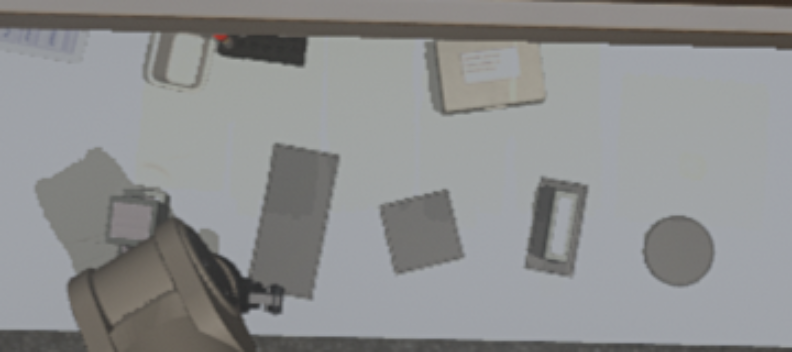

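```bash
python3 - <<'E'
from h import *
f=np.load("pics/top1.npz");d=f["d"];X=cloud(d,calibration("top"));Z=X[...,2]
def box(lo,hi,x0,x1,y0,y1,n):
    q=X[(Z>lo)&(Z<hi)&(X[...,0]>x0)&(X[...,0]<x1)&(X[...,1]>y0)&(X[...,1]<y1)]
    print(n,len(q),q[:,2].mean().round(4),rect(q[:,:2]),(q[:,:2].mean(0)*1000).round(1))
box(.035,.06,.4,.56,-.25,-.1,"narrow")
m=((Z>.075)&(Z<.1)&(X[...,0]>.34)&(X[...,0]<.53)&(X[...,1]>.28)&(X[...,1]<.4)).astype(np.uint8)
n,L=cv2.connectedComponents(m)
for i in range(1,n):
    q=X[L==i]
    if len(q)>50: print(len(q),q[:,2].mean(),rect(q[:,:2]),(q[:,:2].mean(0)*1000).round(1),"circle",cv2.minEnclosingCircle(np.float32(q[:,:2]*1000)))
box(.03,.055,.33,.53,.28,.4,"long")
E
```

```text
narrow 355 0.0457 [ 480.3 -170.    87.9   28.7   -9. ] [ 479.9 -169.2]
470 0.08737099514173073 [471.7 332.8  59.5  56.7  -5.1] [473.3 332.8] circle ((471.54119873046875, 332.38104248046875), 38.37015914916992)
long 111 0.0427 [472.5 329.7  79.8  49.9  -4.4] [493.2 326.4]
```

The narrow box is within 1 mm of its tray centre, at the right height and angle. The square box comes next, since the round one is hidden under the arm in this view.

```bash
python3 - <<'E'
from h import *
pick(.4723,.3328,-5,.066,.080,.12,.15)
place(.4703,-.0027,15.3,.025,.12,.080)
p,d=camera("top"); np.savez("pics/top2.npz",p=p,d=d); cv2.imwrite("pics/top2.png",cv2.resize(p[110:270,60:420],None,fx=2.2,fy=2.2))
st(); X=cloud(d,calibration("top"));Z=X[...,2]
r=(X[...,0]>.33)&(X[...,0]<.53)&(X[...,1]>.26)&(X[...,1]<.4)
for lo,hi in((.075,.1),(.03,.055)):
    q=X[r&(Z>lo)&(Z<hi)]; print(len(q),q[:,2].mean(),rect(q[:,:2]),(q.mean(0)*1000).round(1),cv2.minEnclosingCircle(np.float32(q[:,:2]*1000)))
E
```

```text
gripped t11.9 tcp [472.8 333.2 121. ] open 55.5 F [ 0.4 -0.5  6.3]
lifted t12.4 tcp [471.9 332.6 173.6] open 55.3 F [-0.4 -0.2 -2.5]
touch True t15.2 tcp [470.4  -2.7  79.9] open 55.6 F [-0.8  0.5  5. ]
 t16.2 tcp [469.5  -2.7 172.9] open 80.0 F [ 1.  -0.6  0.6]
401 0.08735983232212202 [399.1 335.   54.6  54.5 -77.9] [399.4 334.   87.4] ((399.4274597167969, 334.8735046386719), 28.317237854003906)
795 0.043127681878396044 [435.8 332.9 153.5  51.2  -3.3] [452.4 329.1  43.1] ((436.0687561035156, 331.7143859863281), 77.12814331054688)
```

View pics/top2.png

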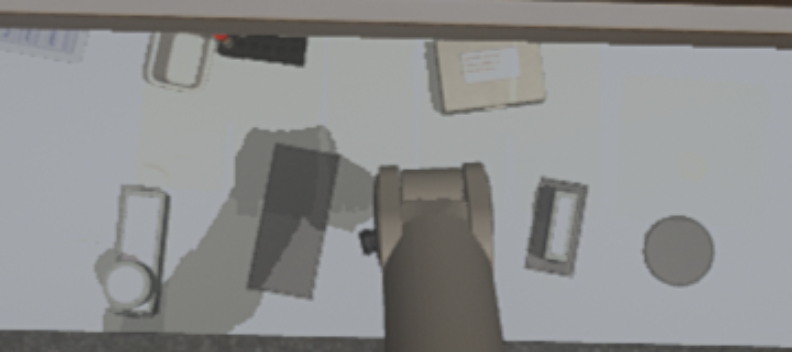

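The top view shows the stack undisturbed: the round box sits on the near end of the long box, and the square one is hidden under the arm. Next I place the round box, then the long one, and check everything.

```bash
python3 - <<'E'
from h import *
pick(.3994,.3347,-5,.066,.080,.12,.15)
place(.4543,-.3203,-8,.025,.12,.080)
p,d=camera("top"); X=cloud(d,calibration("top"));Z=X[...,2]
q=X[(Z>.03)&(Z<.055)&(X[...,0]>.33)&(X[...,0]<.53)&(X[...,1]>.26)&(X[...,1]<.4)]
r=rect(q[:,:2]); print("long",r)
assert abs(r[2]-150)<8 and abs(r[3]-50)<5
pick(r[0]/1000,r[1]/1000,r[4],.023,.075,.09,.12)
place(.4797,.1553,-9.1,.026,.09,.075)
env.movel([.42,.36,.25],.3)
p,d=camera("top"); np.savez("pics/top3.npz",p=p,d=d); cv2.imwrite("pics/top3.png",cv2.resize(p[110:270,60:420],None,fx=2.2,fy=2.2))
p,_=camera("scene"); cv2.imwrite("pics/scene3.png",p[100:330,100:470])
st(); X=cloud(d,calibration("top"));Z=X[...,2]
for n,x,y,w in(("long",479.7,155.3,75),("square",470.3,-2.7,60),("narrow",480.6,-169.2,70),("round",454.3,-320.3,55)):
    q=X[(Z>.03)&(Z<.06)&(abs(X[...,0]*1000-x)<w+25)&(abs(X[...,1]*1000-y)<65)]
    print(n,len(q),q[:,2].mean().round(4),rect(q[:,:2]),cv2.minEnclosingCircle(np.float32(q[:,:2]*1000))[0],"tray",x,y)
E
```

```text
gripped t18.9 tcp [399.9 335.2 121. ] open 55.0 F [0.1 0.2 5.3]
lifted t19.4 tcp [399.2 334.6 173.8] open 55.5 F [-0.1 -0.7 -1.3]
touch True t23.5 tcp [ 454.4 -320.3   80.1] open 54.7 F [-1.8  0.2  5.2]
long [436.  333.4 153.4  51.9  -3.6]
gripped t28.4 tcp [436.4 333.9  77.9] open 49.4 F [-1.   0.2  6.5]
lifted t29.0 tcp [435.5 333.  143.3] open 49.5 F [ 0.2 -0.6 -3.7]
touch True t31.0 tcp [479.8 155.3  80.9] open 49.4 F [-0.8 -0.3  5.1]
 t32.9 tcp [420.6 357.4 248.7] open 74.7 F [ 0.2 -0.8  0.4]
long 1104 0.0465 [479.7 154.4 152.9  50.8  -9.4] (479.66168212890625, 154.71922302246094) tray 479.7 155.3
square 454 0.0464 [469.7  -3.7  59.6  55.4  15.5] (469.1817626953125, -3.2128124237060547) tray 470.3 -2.7
narrow 361 0.0457 [ 480.6 -170.    88.2   28.8   -8.9] (480.34881591796875, -171.49017333984375) tray 480.6 -169.2
round 365 0.0462 [ 453.3 -320.7   55.3   52.8  -88.7] (454.1863708496094, -320.6283874511719) tray 454.3 -320.3
```

View pics/top3.png

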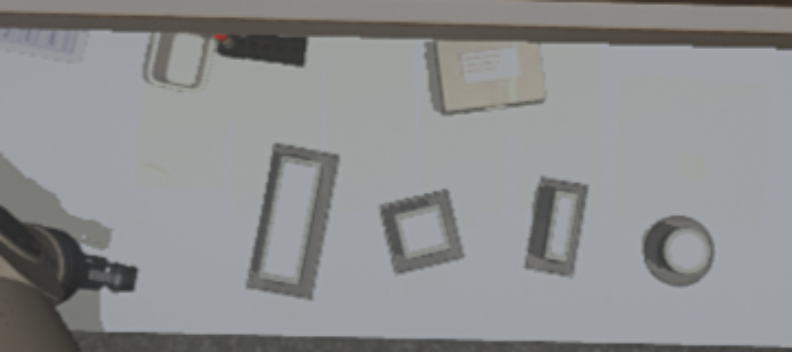

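View pics/scene3.png

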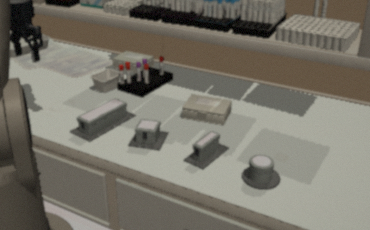

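Both views show all four boxes upright and centred on their own trays. The top-view offset of the lids is parallax from their height. The tub and slide case have not moved and the arm is clear, so I am handing in.

```bash
python3 -c "
from cell import env,job
env.dwell(.3); print(env.get_state()['time'], job.job_done())"
```

```text
the job is handed in; nothing more can be done
33.15 None
```

I took the stack apart in the order narrow, square, round, long, set each box on its own tray, and handed the job in at 33 s of the 109 s allowed.

- **Centring:** the last top-camera check put every box within about 1.5 mm of its tray's centre, and the straight-sided boxes within about 0.5° of square. The one number that stood out was a 2.3 mm offset for the narrow box from a cruder circle fit. That is still well inside the 13 mm limit.
- **Height:** the lids measured 45.7 to 46.5 mm above the worktop, against 47 mm expected for a box on its tray floor. The difference is within the camera's accuracy.
- **Tipping and bystanders:** the pictures show all four boxes upright and the tub and slide case where they started. I judged the tub and slide case by eye and did not measure them.
- **Robot:** the gripper was empty and clear of everything, and none of the checks failed.

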